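# Unclip a karabiner from its eye plate and bin the two singly

### The job

The karabiner has come back still clipped round one leg of the eye plate's loop. Take the two apart through the karabiner's spring gate and put them away singly: the karabiner lying wholly inside the blue bin with its gate shut, the eye plate standing upright on the floor of the yellow bin. Leave the other things on the bench where they are.

Things in the scene. Friction and masses are not known exactly. Their poses are not given: they have to be found in the camera images.
- karabiner: steel karabiner, an oval of 11 mm round bar, 150 x 64 mm, lying on the eye plate's base, its hinge end overhanging or tipped down to the bench. Origin: middle of its underside; x along it towards the nose end, y towards the gate. Bar axes at z = 5.5 mm: straight back (spine) at y = -26.5 mm, gate at y = +26.5, end bows half circles of 26.5 mm radius about x = +43 and -43 mm. Mass 0.25 to 0.4 kg
- karabiner_gate (a joint): angle of the spring gate: 0 shut, 0.40 at its stop, opening inwards only. It is the straight 11 mm bar between x = -43 (hinge) and x = +29 mm (free end, round tip to +34.5) on the karabiner's +y side; the fixed nose of the bow starts there. Spring moment 0.04 N m shut to 0.14 N m at the stop. Pinching the gate and the back together opens it and leaves 21 mm free between tip and nose
- karabiner_nose (a point): point on the karabiner's middle line near its nose end: x = +58 mm, y = 0, z = 5.5 mm. A leg of the eye plate pulled home in the nose bow has its axis here. Between the open gate's tip and the back there is only 14 mm, hardly room for a leg to pass
- karabiner_tail (a point): middle of the bar of the bow at the hinge end: x = -69 mm, y = 0, z = 5.5 mm of the karabiner
- eye_plate: steel eye plate: dark base 124 x 52 x 8 mm lying on the bench, on it a closed upright loop of 12 mm round bar, 75 mm high over all. Origin: middle of the underside, x along the plate, z up. The loop stands in the x-z plane: upright legs with axes at x = +30 and -30 mm, straight top bar (crown). The leg at +x stands inside the karabiner at the start. Mass 0.5 to 0.75 kg
- eye_plate_crown (a point): middle of the eye plate's top bar: x = 0, y = 0, z = 69 mm of the eye plate, the place to lift it by. Fixed beside the work: a toggle-clamp fixture, its arm 88 mm high within x 0.30 to 0.47, y -0.07 to 0.19 m, and a crate 100 mm high beyond x = 0.59 m where y < 0.085 m
- blue_bin: fixed blue open plastic bin, 126 mm (its x) by 196 mm (its y) outside, walls 4 mm thick, floor 4 mm thick, walls 50 mm high, 34 mm at the front (-x). Origin: middle of its underside
- yellow_bin: fixed yellow open plastic bin of the same make, 126 mm (its x) by 196 mm (its y) outside, walls 4 mm, floor 4 mm, 50 mm high, 34 mm at the front (-x). Origin: middle of its underside. The bins stand one behind the other in either order
- oil_bottle: small brown dropper bottle, 33 mm across, 102 mm high, origin under its middle; bystander
- tin: white tin with blue lid, 57 mm across, 30 mm high, origin under its middle; bystander
- coupling: brass-coloured coupling standing on end, 33 mm across, 54 mm high, origin under its middle; bystander
There are look-alikes about, which are no part of the job. Several things have the shape of the karabiner; the one meant has the colours described above.

How it is judged:
At the end, for the whole second after the job is handed in: both ends of the karabiner are between the blue bin's walls and below its rim, and its gate is shut (under 0.08 rad); the eye plate is between the yellow bin's walls, its base on the bin's floor (within 8 mm) and upright within 0.12 rad; both at rest (x of karabiner_nose in the frame of blue_bin between -0.061 and 0.061 m and y of karabiner_nose in the frame of blue_bin between -0.096 and 0.096 m and z of each of karabiner_nose, karabiner_tail in the frame of blue_bin below 0.045 m and x of karabiner_tail in the frame of blue_bin between -0.061 and 0.061 m and y of karabiner_tail in the frame of blue_bin between -0.096 and 0.096 m and value of joint karabiner_gate below 0.08 rad and x of eye_plate in the frame of yellow_bin between -0.06 and 0.06 m and y of eye_plate in the frame of yellow_bin between -0.095 and 0.095 m and z of eye_plate in the frame of yellow_bin below 0.012 m and angle between eye_plate's own z axis and vertical below 0.12 rad and linear speed of each of karabiner, eye_plate below 0.02 m/s); the robot touches nothing.
It fails at once if the dropper bottle, the tin or the brass coupling is moved by more than 4 cm (distance of any of oil_bottle, tin, coupling from where it was at the start of the episode above 0.04 m).
It also fails if it takes over 72 s, if anything falls off the work surface, if the arm or the gripper's body presses on something with over 40 N, if the wrist force passes 120 N, or if a joint passes its speed limit or range.

### The arm

A 7-joint arm with a two-finger parallel gripper is mounted at the origin on a cart in front of the work surface, level with it; the furniture and walls round the work are solid. World frame = base frame: x ahead of the robot, y to its left, z up, the work surface at z = 0. Lengths are in m, angles in rad, forces in N, time in s.
With the tool pointing down it reaches from about 0.425 to 0.825 m from the base axis. Payload 3.6 kg.
Tool frame: the origin (TCP) lies where the fingers leave the gripper's body, on its centre line; the fingertips stand 73 mm ahead of it and the grasp point (between the pads) lies 54 mm ahead of it; z points along the fingers, y is the line along which they close (so a half turn about z gives the same grasp; the last joint's range is limited). The gripper opens to 85 mm and grips with 20 to 120 N. Pads are 22 mm wide; open, the fingers measure 114 mm over their backs; the gripper's body (76 mm by 85 mm) begins 54 mm behind the grasp point. The pads swing forward as they close: fully open they stand 13 mm farther back than shut.
Start: joints at [1.258, 0.615, -0.013, 1.423, 0.008, 1.103, -0.04], TCP at [0.184, -0.623, 0.304] pointing down, gripper open.
Joint ranges: [-3.12, 3.12], [-0.3, 2.06], [-1.34, 1.32], [0.26, 2.42], [-1.36, 4.5], [0.01, 1.98], [-2.84, 2.84]. Speed limits (rad/s): [2.79, 2.79, 3.14, 3.14, 3.14, 3.14, 3.14].

### API

Orientations are given as a unit quaternion [x, y, z, w].
In Python, from station import arm, snapshot, camera_info, ticket gives the robot as it stands. Calls block until the motion is done:
- arm.movep(position, orientation): joint-space move of the TCP to a pose.
- arm.line_to(position, velocity=0.15, ori=None): straight line of the TCP; ori=None keeps the orientation; velocity is the mean speed in m/s.
- arm.move_j(angles): joint-space move.
- arm.move_gripper(opening, effort=None): opening from 0.0 (shut) to 1.0 (fully open); effort is the grip in N (None keeps the last); returns when the fingers have stopped.
- arm.pause(seconds).
- arm.ik(position, orientation): joint angles nearest the present ones, or None.
- snapshot(name): name is "scene" or "top"; returns the picture (400x640x3 uint8, blue, green, red); there is no depth.
- camera_info(name): a dict with "fx", "fy", "cx", "cy" (pixels), "dist_coeffs" ([k1, k2, p1, p2, k3] as OpenCV has them; the pictures are not rectified), "R" (3x3) and "t" (3): a world point X has camera coordinates R X + t. Camera axes: x right, y down, z forward; pixel columns grow to the right and rows downward; lengths in m; the calibration is good to about 2 mm. A picture is of the moment at which its call begins. camera_info takes no time and is no camera call.
A pose or a line that the arm cannot do raises arm.MotionError and nothing moves.
- ticket.finish_job(): hands the job in; it is judged then, once.
Readings, each from a call of its own:
- arm.read_time(): time.
- arm.read_joint_positions(): joint angles.
- arm.read_dq(): joint speeds.
- arm.read_effort(): joint torques, N m.
- arm.read_tool_pos(): TCP position.
- arm.read_eef_rot(): TCP orientation.
- arm.read_ft_force(): force on the tool from outside, world axes, zero at the start.
- arm.read_wrist_torque(): the same for the moment, N m.
- arm.read_opening(): opening from 0.0 (shut) to 1.0 (fully open).
- arm.read_finger_force(): force on a finger pad.
Only numpy, scipy, OpenCV 4.12 (cv2) and the standard library are available. Lean on these libraries where they do the work, as an engineer would, in place of code of your own. Each camera call takes 0.05 s, during which the arm holds its last target. There are 200 camera calls.

## Working session

There is one attempt and no reset: what is moved stays moved. The work goes in short steps, each a Python script; the robot and the scene stay as the last script left them, time stands still between calls to the robot, and variables do not carry over. Pictures are saved under pics/ and viewed, at most 13 in all, crops included, and the job is handed in when it is done.

```bash
mkdir -p pics; ls
python3 - <<'E'
from station import arm, snapshot, camera_info
import cv2
for n in("scene","top"):
    cv2.imwrite(f"pics/{n}0.png",cv2.resize(snapshot(n),(800,500),interpolation=cv2.INTER_CUBIC)); c=camera_info(n); print(n,c)
print(arm.read_time(),arm.read_eef_rot())
E
```

```text
pics
scene {'fx': 371.23761998931326, 'fy': 371.23761998931326, 'cx': 318.4816510777446, 'cy': 196.21728117653808, 'dist_coeffs': array([-0.02305944,  0.        ,  0.        ,  0.        ,  0.        ]), 'R': array([[-0.8542923 , -0.51940015, -0.02020277],
       [-0.2520333 ,  0.44790233, -0.85782441],
       [ 0.45460299, -0.72774102, -0.51354564]]), 't': array([0.58532098, 0.07790974, 1.08479846])}
top {'fx': 390.9304973157889, 'fy': 390.9304973157889, 'cx': 321.11507427670887, 'cy': 198.17642618462597, 'dist_coeffs': array([-0.04836716,  0.        ,  0.        ,  0.        ,  0.        ]), 'R': array([[ 0.0099299 , -0.99993748, -0.00514184],
       [-0.97791086, -0.00863726, -0.20884384],
       [ 0.20878638,  0.00710206, -0.97793548]]), 't': array([0.2735655 , 0.53941519, 1.0955867 ])}
0.1 [ 9.89734388e-01  1.42914206e-01 -1.83200631e-04 -1.15613799e-03]
```

View pics/scene0.png

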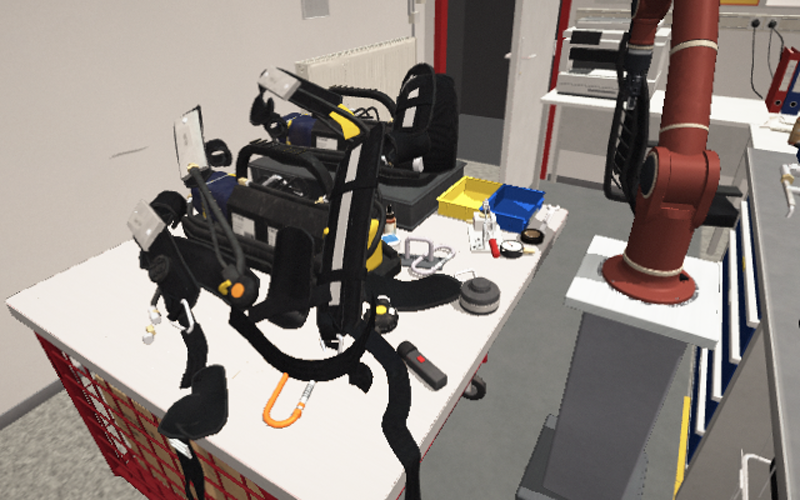

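View pics/top0.png

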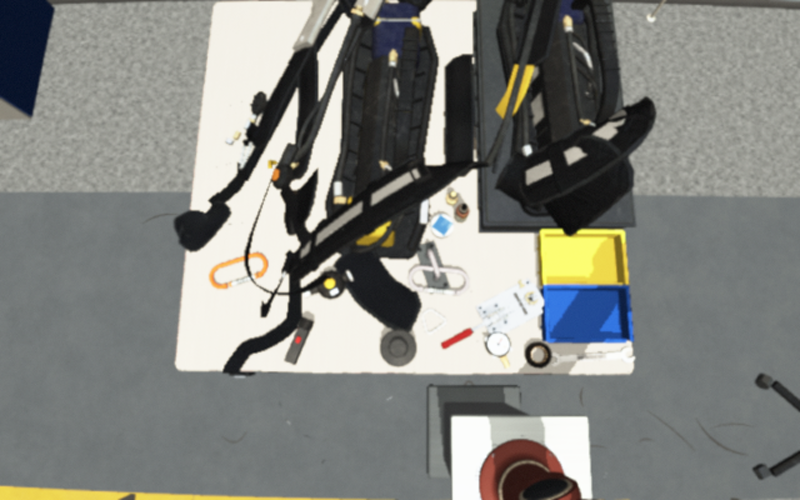

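The eye plate and karabiner are at about (437,272) in the 800-px top view. The blue bin is nearer at (588,313), and the yellow one is behind it at (583,257). I'll zoom in on both views.

```bash
cat > h.py <<'E'
import numpy as np, cv2
from station import arm, snapshot, camera_info
def proj(n,P):
    c=camera_info(n);K=np.array([[c['fx'],0,c['cx']],[0,c['fy'],c['cy']],[0,0,1]])
    return cv2.projectPoints(np.float64(P).reshape(-1,1,3),cv2.Rodrigues(c['R'])[0],c['t'],K,c['dist_coeffs'])[0][:,0]
def pt(n,uv,z):
    c=camera_info(n);K=np.array([[c['fx'],0,c['cx']],[0,c['fy'],c['cy']],[0,0,1]])
    q=cv2.undistortPoints(np.float64(uv).reshape(-1,1,2),K,c['dist_coeffs'])[:,0]
    d=np.c_[q,np.ones(len(q))]@c['R'];o=-c['R'].T@c['t']
    return o+d*((z-o[2])/d[:,2])[:,None]
def crop(n,x0,y0,w,h,s,name,img=None):
    i=snapshot(n) if img is None else img
    o=cv2.resize(i[y0:y0+h,x0:x0+w],None,fx=s,fy=s,interpolation=cv2.INTER_CUBIC)
    cv2.imwrite(f"pics/{name}.png",o)
E
python3 - <<'E'
from h import *
a=snapshot("top");b=snapshot("scene")
A=cv2.resize(a[180:250,310:385],None,fx=8,fy=8,interpolation=cv2.INTER_CUBIC)
cv2.imwrite("pics/t1.png",A)
crop("scene",290,150,160,75,5,"s1",b)
E
```

```text
(no output)
```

View pics/t1.png

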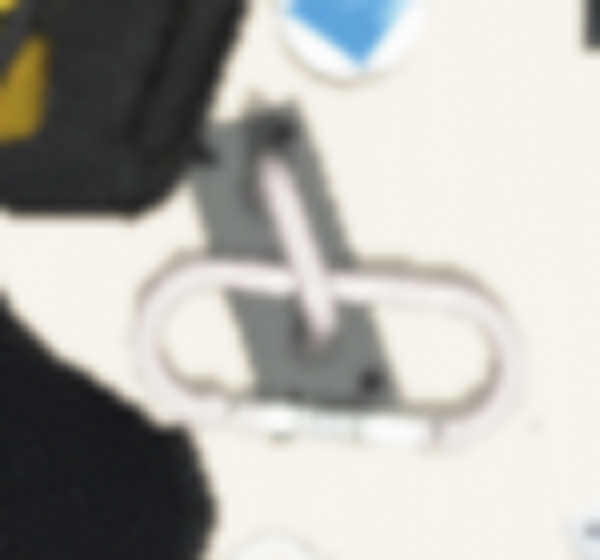

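View pics/s1.png

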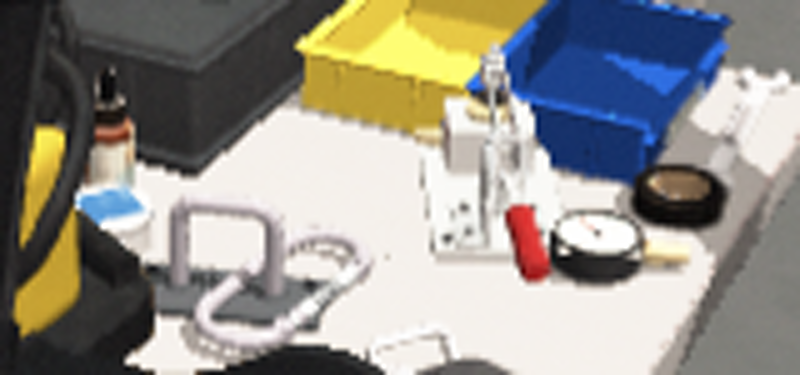

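Top crop: the loop's crown runs from (265,165) to (320,330). The near leg stands about in the middle of the karabiner. The gate faces the robot, with its silver part spanning about x 240–440, so the hinge is on the right and the nose on the left. Next I'll fit both poses by overlay.

```bash
cat > model.py <<'E'
from h import *
from scipy.spatial.transform import Rotation as Rn
def kar(g=0,n=15):
    t=np.linspace(-np.pi/2,np.pi/2,n)
    c=np.c_[43+26.5*np.cos(t),26.5*np.sin(t)]
    s=np.c_[-43-26.5*np.cos(t),-26.5*np.sin(t)]
    gt=np.array([[-43+72*np.cos(g),26.5-72*np.sin(g)],[-43,26.5]])
    f=lambda p:np.c_[p,np.full(len(p),5.5)]/1000
    return f(np.r_[s[::-1][:0],c]),f(np.r_[s,c[:1]]),f(gt)
loop=np.array([[30,0,8],[30,0,60],[21,0,69],[-21,0,69],[-30,0,60],[-30,0,8]])/1000
base=np.array([[62,26,8],[62,-26,8],[-62,-26,8],[-62,26,8],[62,26,8]])/1000
def T(p,yaw,pitch=0,roll=0):
    R=Rn.from_euler('ZYX',[yaw,pitch,roll]).as_matrix()
    return lambda q:q@R.T+p
def overlay(img,n,x0,y0,w,h,s,polys):
    o=cv2.resize(img[y0:y0+h,x0:x0+w],None,fx=s,fy=s,interpolation=cv2.INTER_CUBIC)
    for P,c in polys:
        uv=(proj(n,P)-[x0,y0]+.5)*s-.5
        cv2.polylines(o,[np.int32(np.round(uv))],False,c,1,cv2.LINE_AA)
    return o
E
python3 - <<'E'
from model import *
tc=lambda l:np.array(l)/8+[310,180]
r=lambda a:np.round(a[:,:2],4).tolist()
print("crown",r(pt("top",tc([(265,165),(320,330)]),.069)))
print("base corners RT,RB,LB",r(pt("top",tc([(297,102),(402,400),(258,405)]),.008)))
print("kar L,R ends,back,gate",r(pt("top",tc([(147,335),(508,350),(220,270),(440,292),(250,418),(430,432)]),.0125)))
t8=lambda l:np.array(l)*.8
print("blue corners rim", r(pt("top",t8([(541,287),(632,286),(633,341),(544,342)]),.05)))
print("yellow", r(pt("top",t8([(540,230),(626,230),(628,286),(541,287)]),.05)))
print("fixture",r(pt("top",t8([(475,310),(540,280),(543,305),(490,335),(445,345)]),.02)))
sc=lambda l:np.array(l)/5+[290,150]
print("scene tin, bottle",r(pt("scene",sc([(115,205)]),.03)))
print("scene crown",r(pt("scene",sc([(178,205),(275,215)]),.069)))
print("scene kar ends",r(pt("scene",sc([(205,320),(365,255)]),.0125)))
E
```

```text
crown [[0.5277, 0.2143], [0.4671, 0.1946]]
base corners RT,RB,LB [[0.5653, 0.1988], [0.4499, 0.1595], [0.4476, 0.214]]
kar L,R ends,back,gate [[0.4733, 0.2562], [0.4687, 0.1196], [0.4985, 0.2286], [0.4907, 0.1451], [0.442, 0.2172], [0.4373, 0.1495]]
blue corners rim [[0.4473, -0.0493], [0.451, -0.2659], [0.3232, -0.2576], [0.3204, -0.0503]]
yellow [[0.5849, -0.0536], [0.587, -0.2631], [0.4509, -0.2563], [0.4473, -0.0493]]
fixture [[0.3951, 0.1024], [0.4682, -0.0561], [0.4081, -0.0605], [0.3366, 0.0682], [0.3127, 0.1744]]
scene tin, bottle [[0.5955, 0.1807]]
scene crown [[0.5254, 0.2184], [0.4684, 0.2002]]
scene kar ends [[0.4908, 0.2462], [0.4391, 0.1311]]
```

Run:
```python
from model import *
bow,back,gate=[p[:,:2]*1000 for p in kar(.40,60)]
nose=bow.copy(); 
# fixed nose starts near x=39 (axis), bow ends at 43; add
nose=np.r_[bow,[[39,26.5]]]
def dens(P):
    return np.concatenate([np.linspace(a,b,20) for a,b in zip(P[:-1],P[1:])])
K=np.r_[dens(nose),dens(back),dens(gate)]
def fing(xf):
    X,Y=np.meshgrid(np.linspace(xf-11,xf+11,6),np.linspace(0,15,5))
    yc=26.5-(xf-11+43)*np.tan(.4)+5.5/np.cos(.4)
    return np.r_[np.c_[X.ravel(),yc+Y.ravel()],np.c_[X.ravel(),-32-Y.ravel()]]
way=dens(np.array([[58,0],[44,5],[31,12.5],[22,22],[22,75]]))
for xf in(-5,-12,-18):
  F=fing(xf)
  d=lambda P,Q:np.linalg.norm(P[:,None]-Q[None],axis=2).min()
  print(xf,"leg1 clr",round(d(way,K)-11.5,1),"finger",round(d(way,F)-6,1))
  for phi in range(-100,91,10):
    u=np.array([np.cos(np.radians(phi)),np.sin(np.radians(phi))])
    l2=way+60*u
    cr=np.concatenate([way+s*u for s in np.linspace(0,60,15)])
    k=(np.linalg.norm(l2[:,None]-K[None],axis=2).min(1)-11.5)
    print(phi,"leg2",round(k.min(),1),"at",way[k.argmin()].round(),"crown-finger",round(d(cr,F)-6,1))
# surroundings
tc=lambda l:np.array(l)/8+[310,180]
print(pt("top",tc([(0,290),(60,350),(185,430),(215,500),(240,130),(200,200),(350,40),(560,540)]),.01)[:,:2].round(3).tolist())
```

```text
-5 leg1 clr -0.0 finger 10.0
-100 leg2 -10.9 at [22. 33.] crown-finger -0.4
-90 leg2 -10.2 at [22. 58.] crown-finger 10.0
-80 leg2 -9.9 at [22. 33.] crown-finger 10.0
-70 leg2 -10.8 at [22. 30.] crown-finger 10.0
-60 leg2 -11.0 at [22. 28.] crown-finger 10.0
-50 leg2 -10.9 at [22. 67.] crown-finger 10.0
-40 leg2 -11.4 at [22. 47.] crown-finger 10.0
-30 leg2 -7.0 at [22. 30.] crown-finger 10.0
-20 leg2 -2.6 at [22. 22.] crown-finger 10.0
-10 leg2 1.8 at [22. 22.] crown-finger 10.0
0 leg2 6.8 at [22. 22.] crown-finger 10.0
10 leg2 12.0 at [22. 22.] crown-finger 10.0
20 leg2 16.9 at [26. 18.] crown-finger 10.0
30 leg2 20.3 at [31. 12.] crown-finger 10.0
40 leg2 23.3 at [31. 12.] crown-finger 10.0
50 leg2 25.9 at [36.  9.] crown-finger 10.0
60 leg2 26.9 at [44.  5.] crown-finger 10.0
70 leg2 27.1 at [44.  5.] crown-finger 10.0
80 leg2 26.2 at [54.  2.] crown-finger 10.0
90 leg2 23.9 at [58.  0.] crown-finger 10.0
-12 leg1 clr -0.0 finger 17.0
-100 leg2 -10.9 at [22. 33.] crown-finger 6.6
-90 leg2 -10.2 at [22. 58.] crown-finger 17.0
-80 leg2 -9.9 at [22. 33.] crown-finger 17.0
-70 leg2 -
[... 1095 characters left out ...]
.0
-30 leg2 -7.0 at [22. 30.] crown-finger 23.0
-20 leg2 -2.6 at [22. 22.] crown-finger 23.0
-10 leg2 1.8 at [22. 22.] crown-finger 23.0
0 leg2 6.8 at [22. 22.] crown-finger 23.0
10 leg2 12.0 at [22. 22.] crown-finger 23.0
20 leg2 16.9 at [26. 18.] crown-finger 23.0
30 leg2 20.3 at [31. 12.] crown-finger 23.0
40 leg2 23.3 at [31. 12.] crown-finger 23.0
50 leg2 25.9 at [36.  9.] crown-finger 23.0
60 leg2 26.9 at [44.  5.] crown-finger 23.0
70 leg2 27.1 at [44.  5.] crown-finger 23.0
80 leg2 26.2 at [54.  2.] crown-finger 23.0
90 leg2 23.9 at [58.  0.] crown-finger 23.0
[[0.49, 0.312], [0.468, 0.289], [0.438, 0.242], [0.411, 0.23], [0.554, 0.221], [0.526, 0.236], [0.59, 0.178], [0.397, 0.101]]
```

```bash
cat >> h.py <<'E'
from scipy.spatial.transform import Rotation as Rn
def down(psi_deg):
    """tool down, closing line along yaw psi; picks half-turn with joint 7 nearest mid-range"""
    p=np.radians(psi_deg);z=np.array([0,0,-1.]);y=np.array([np.cos(p),np.sin(p),0]);x=np.cross(y,z)
    return Rn.from_matrix(np.c_[x,y,z]).as_quat()
def best(pos,psi):
    c=[]
    for a in(psi,psi+180):
        j=arm.ik(pos,down(a))
        if j is not None:c.append((abs(j[6]),a,j))
    c.sort(key=lambda q:q[0]);print("ik",[(round(q[0],2),q[1]) for q in c]);return down(c[0][1]),c[0][2]
def st(s=""):
    print(s,"t",round(arm.read_time(),2),"p",np.round(arm.read_tool_pos(),4),"open",round(arm.read_opening(),3),"F",np.round(arm.read_ft_force(),1))
def guard(xy,z0,z1,step=.004,lim=4,v=.05):
    """descend from z0 to z1 until contact"""
    f0=arm.read_ft_force()[2];z=z0
    while z>z1:
        z=max(z1,z-step);arm.line_to([*xy,z],velocity=v)
        if abs(arm.read_ft_force()[2]-f0)>lim:print("contact z",z);break
    return z
E
python3 - <<'E'
from h import *
psi=86;tail=np.array([.468,.1195])
q,j=best([*tail,.18],psi)
arm.move_gripper(.47)
arm.movep([*tail,.18],q);st("above")
arm.line_to([*tail,.10],velocity=.15)
guard(tail,.10,.078,.011);st("low")
arm.move_gripper(0,effort=40);st("grip")
arm.line_to([.468,.075,.079],velocity=.08);st()
arm.line_to([.505,.015,.079],velocity=.08);st()
a=snapshot("top");crop("top",310,170,100,75,8,"t2",a)
E
```

```text
ik [(np.float64(0.7), 86), (np.float64(2.02), 266)]
above t 3.54 p [0.4685 0.1185 0.18  ] open 0.468 F [-0.4 -0.3 -0.4]
low t 5.21 p [0.4681 0.1196 0.0781] open 0.471 F [ 0.1  1.2 -0.4]
grip t 5.58 p [0.4679 0.1194 0.0781] open 0.125 F [-1.2  0.2  0.5]
 t 6.28 p [0.4672 0.0734 0.0787] open 0.127 F [-1.9 -1.6 -1.4]
 t 7.32 p [0.5051 0.0146 0.0791] open 0.124 F [-0.3 -0.  -0.8]
```

View pics/t2.png

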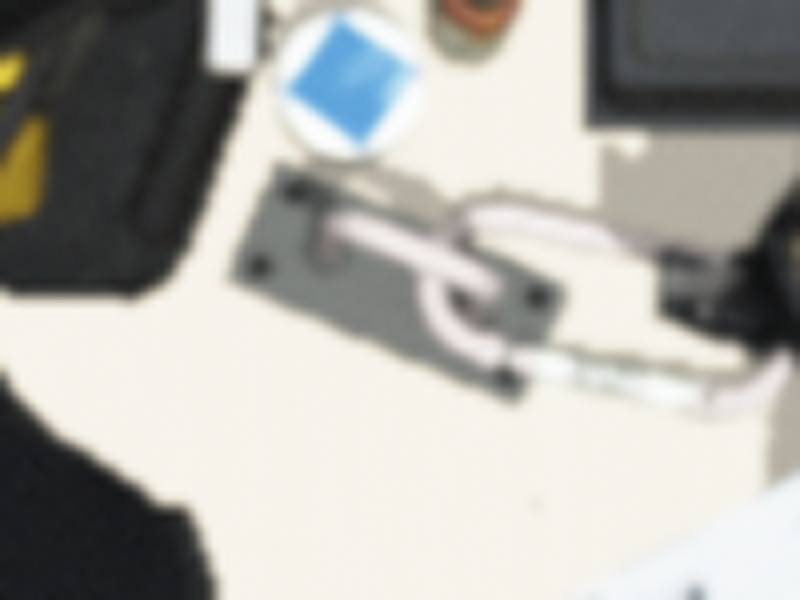

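The leg is home in the nose bow. The crown runs from (340,225) to (490,290) and the karabiner's back from (620,245) to (480,215), so the plate trails about 11° short of the nose line. I'll turn the plate by its crown about the leg to clear the exit path.

Run:
```python
from h import *
arm.move_gripper(.45);p=arm.read_tool_pos();arm.line_to([p[0],p[1],.2],velocity=.2)
tc=lambda l:(np.array(l)-3.5)/8+[310,170]
c=pt("top",tc([(335,222),(492,292)]),.069)[:,:2];print(c.round(4))
m=c.mean(0);u=(c[0]-c[1])/np.linalg.norm(c[0]-c[1]);a=np.degrees(np.arctan2(u[1],u[0]));print("mid",m,"yaw d",a,"len",np.linalg.norm(c[0]-c[1]))
leg=m-.03*u
q,j=best([*m,.2],a+90)
arm.movep([*m,.2],q);arm.line_to([*m,.127],velocity=.15);st("at crown")
arm.move_gripper(0,effort=30);st("grip")
e=Rn.from_quat(q)
for k in(8,16,24,32):
    R=Rn.from_euler('z',k,degrees=True)
    d=R.apply([*(.03*u),0])[:2]
    arm.line_to([*(leg+d),.127],velocity=.06,ori=(R*e).as_quat())
st("turned")
arm.move_gripper(.4);p=arm.read_tool_pos();arm.line_to([p[0],p[1],.22],velocity=.2)
# leave view
arm.line_to([.5,0.03,.22],velocity=.3);st()
a=snapshot("top");crop("top",310,170,100,75,8,"t3",a);cv2.imwrite("pics/raw3.png",a);cv2.imwrite("pics/raws3.png",snapshot("scene"))
```

```text
[[0.5378 0.19  ]
 [0.5122 0.133 ]]
mid [0.52500138 0.16151207] yaw d 65.84659429597892 len 0.06239478735002812
ik [(np.float64(0.8), np.float64(335.8465942959789)), (np.float64(1.68), np.float64(155.84659429597892))]
at crown t 10.67 p [0.5255 0.1614 0.1274] open 0.45 F [ 0.6 -0.3 -0. ]
grip t 11.02 p [0.5264 0.1614 0.1281] open 0.13 F [ 2.3 -1.3  2.6]
turned t 12.18 p [0.5098 0.1651 0.128 ] open 0.126 F [2.3 2.3 6.7]
 t 13.74 p [0.4993 0.0294 0.2186] open 0.404 F [1.5 0.7 0.5]
```

View pics/t3.png

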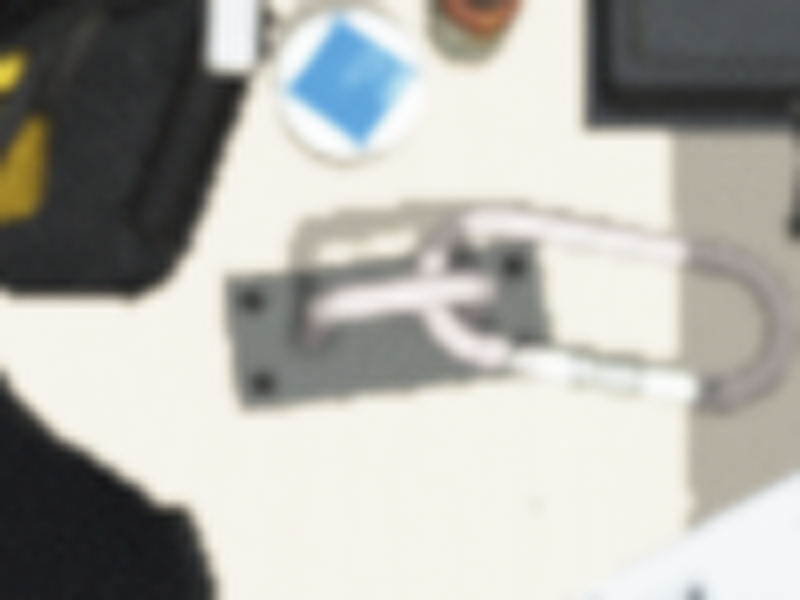

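Run:
```python
from h import *
tc=lambda l:(np.array(l)-3.5)/8+[310,170]
c=pt("top",tc([(312,309),(492,289)]),.069)[:,:2];print(c.round(4))
m=c.mean(0);u=(c[0]-c[1])/np.linalg.norm(c[0]-c[1]);a=np.degrees(np.arctan2(u[1],u[0]));print(m,a)
leg=m-.03*u
q,j=best([*m,.2],a+90)
arm.movep([*m,.2],q);arm.line_to([*m,.127],velocity=.15)
arm.move_gripper(0,effort=30);st("grip")
e=Rn.from_quat(q);s=np.array([-.024,0])
for f in(.5,1):
    R=Rn.from_euler('z',8*f,degrees=True)
    arm.line_to([*(leg+s*f+R.apply([*(.03*u),0])[:2]),.127],velocity=.06,ori=(R*e).as_quat())
st("moved");print("leg1 expected",leg+s)
arm.move_gripper(.4);p=arm.read_tool_pos();arm.line_to([p[0],p[1],.22],velocity=.2)
arm.move_gripper(.92)
arm.line_to([.49,-.03,.25],velocity=.3);st()
a=snapshot("top");crop("top",310,170,100,75,8,"t4",a)
```

```text
[[0.5054 0.1985]
 [0.5133 0.133 ]]
[0.50936314 0.16577805] 96.93531746716258
ik [(np.float64(0.42), np.float64(366.9353174671626)), (np.float64(2.09), np.float64(186.93531746716258))]
grip t 15.42 p [0.5098 0.1658 0.1282] open 0.127 F [-1.1 -1.7  6.8]
moved t 16.18 p [0.4889 0.1646 0.1307] open 0.124 F [ 9.3 -3.4 12.4]
leg1 expected [0.4889856  0.13599756]
 t 18.46 p [ 0.4899 -0.0282  0.25  ] open 0.921 F [-0.   1.5 -0.2]
```

View pics/t4.png

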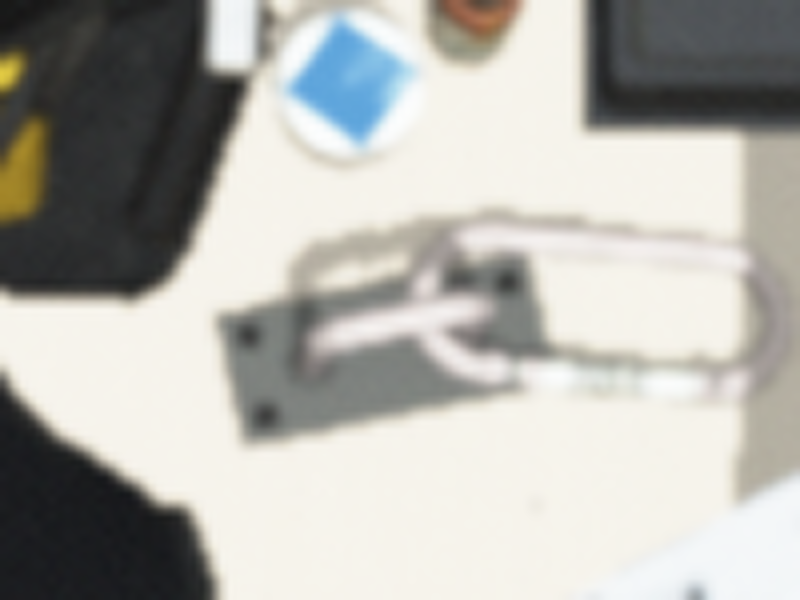

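The plate turned but hardly slid; it must have tipped, being pushed at the top. I'll lift it by 5 mm and shift it instead.

Run:
```python
from h import *
tc=lambda l:(np.array(l)-3.5)/8+[310,170]
c=pt("top",tc([(310,338),(492,304)]),.069)[:,:2];print(c.round(4))
m=c.mean(0);u=(c[0]-c[1])/np.linalg.norm(c[0]-c[1]);a=np.degrees(np.arctan2(u[1],u[0]));print(m,a)
q,j=best([*m,.2],a+90)
arm.movep([*m,.2],q);arm.move_gripper(.45);arm.line_to([*m,.125],velocity=.15)
arm.move_gripper(0,effort=60);st("grip")
arm.line_to([*m,.132],velocity=.05);st("lift")
n=m+[-.020,0]
arm.line_to([*n,.132],velocity=.06);st("shift")
arm.line_to([*n,.126],velocity=.05);st("down")
arm.move_gripper(.4);p=arm.read_tool_pos();arm.line_to([p[0],p[1],.22],velocity=.2)
arm.move_gripper(.92)
arm.line_to([.49,-.03,.25],velocity=.3);st()
a=snapshot("top");crop("top",310,170,100,75,8,"t5",a)
```

```text
[[0.4947 0.1993]
 [0.5078 0.1331]]
[0.50124128 0.16621036] 101.20573902317159
ik [(np.float64(0.38), np.float64(371.2057390231716)), (np.float64(2.16), np.float64(191.2057390231716))]
grip t 20.82 p [0.5008 0.1662 0.1259] open 0.121 F [-3.2 -1.5  6.4]
lift t 21.11 p [0.5009 0.166  0.1315] open 0.113 F [-0.   0.2 -7.7]
shift t 21.59 p [0.4807 0.1664 0.132 ] open 0.117 F [-0.2 -0.1 -7.5]
down t 21.86 p [0.4819 0.167  0.1261] open 0.118 F [ 0.8  1.  -4.2]
 t 24.14 p [ 0.4898 -0.0284  0.25  ] open 0.921 F [ 0.2  0.6 -0.1]
```

View pics/t5.png

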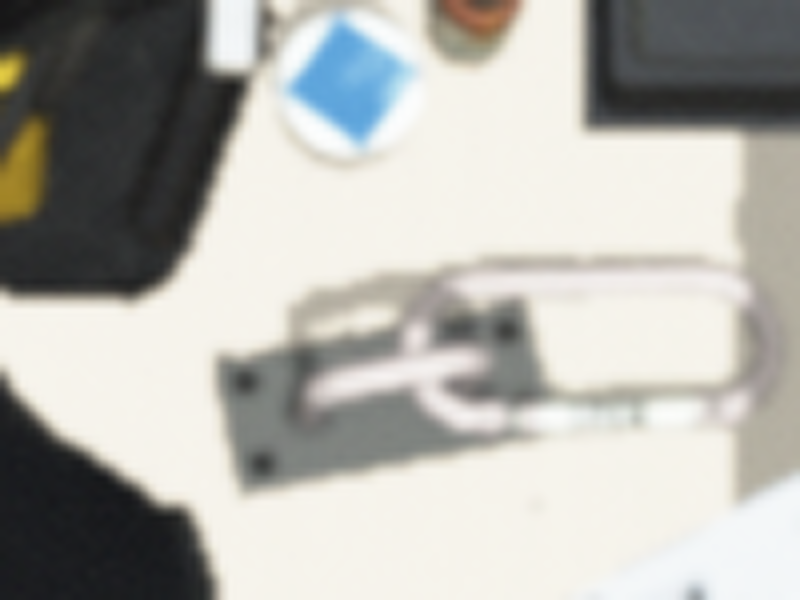

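Run:
```python
from h import *
import json
tc=lambda l:(np.array(l)-3.5)/8+[310,170]
P=lambda uv,z:pt("top",tc([uv]),z)[0,:2]
nose,tail=P((413,350),.014),P((768,345),.006)
b1,b2=P((470,283),.0135),P((720,281),.0075)
g1,g2=P((530,413),.012),P((720,409),.0075)
x=(b1-b2)/np.linalg.norm(b1-b2)+(g1-g2)/np.linalg.norm(g1-g2)+(nose-tail)/np.linalg.norm(nose-tail);x/=np.linalg.norm(x)
y=np.array([-x[1],x[0]])
o=np.array([0.,0]);mid=(nose+tail)/2;bm=((b1-mid)@y+(b2-mid)@y)/2;gm=((g1-mid)@y+(g2-mid)@y)/2
o=mid+y*(bm+gm)/2;psi=np.degrees(np.arctan2(x[1],x[0]))
c=pt("top",tc([(310,390),(489,356)]),.069)[:,:2];m=c.mean(0);u=(c[0]-c[1])/np.linalg.norm(c[0]-c[1]);leg=m-.03*u
lk=np.array([(leg-o)@x,(leg-o)@y])
print("len",np.linalg.norm(nose-tail),"bm,gm",bm,gm,"o",o,"psi",psi,"leg",leg,"in kar",lk,"phi",np.degrees(np.arctan2(u@y,u@x)))
json.dump(dict(o=o.tolist(),psi=psi,leg=leg.tolist(),lk=lk.tolist()),open("k.json","w"))
g=o-.014*x-.0035*y
q,j=best([*g,.2],psi+90)
arm.movep([*g,.2],q);arm.line_to([*g,.1],velocity=.15)
guard(g,.1,.073,.009,3);st("low")
arm.move_gripper(0,effort=35);st("pinch");arm.pause(.2);print(arm.read_finger_force())
p=arm.read_tool_pos();arm.line_to([p[0],p[1],p[2]+.022],velocity=.05);st("lift")
a=snapshot("top");b=snapshot("scene")
A=cv2.resize(a[185:235,340:415],None,fx=8,fy=8,interpolation=cv2.INTER_CUBIC);B=cv2.resize(b[170:230,300:400],(600,360),interpolation=cv2.INTER_CUBIC)
B=B[:200+0] if 0 else B
cv2.imwrite("pics/t6.png",np.vstack([A[:300],cv2.resize(b[175:225,300:400],(600,300),interpolation=cv2.INTER_CUBIC)]))
```

```text
len 0.13699964442415108 bm,gm -0.02529592519711961 0.02472883604417077 o [0.50271038 0.08822681] psi 91.91326102758023 leg [0.48802836 0.13753735] in kar [0.04977323 0.01302753] phi 9.427837834117582
ik [(np.float64(0.35), np.float64(361.91326102758023)), (np.float64(2.17), np.float64(181.91326102758023))]
low t 26.8 p [0.5068 0.0744 0.0731] open 0.921 F [ 0.8  0.1 -0.4]
pinch t 27.44 p [0.5078 0.0745 0.0756] open 0.605 F [-2.6  0.6 17.7]
31.18977963924408
lift t 28.28 p [0.5077 0.0743 0.0974] open 0.601 F [ 1.1  0.  -3.3]
```

View pics/t6.png

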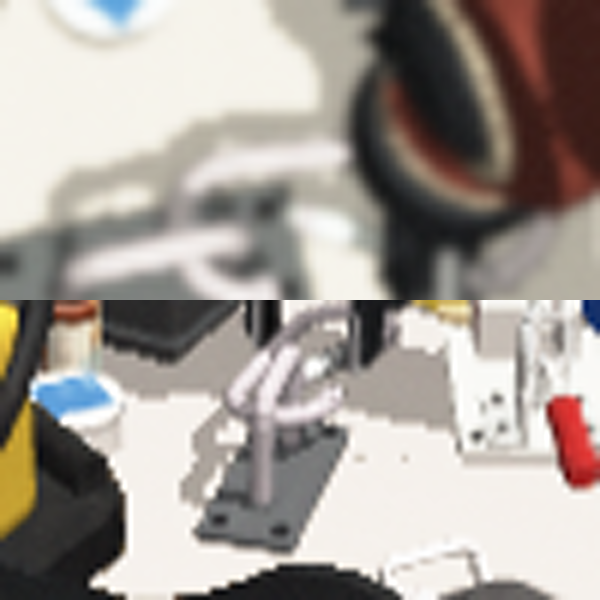

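The karabiner is held clear of the plate with its gate swung in: the tip shows at about (310,220), the leg at (245,240) and the nose apex at (180,205). I'll locate it from these points and then run the exit path.

Run:
```python
from h import *
import json
k=json.load(open("k.json"));leg=np.array(k["leg"]);psi=np.radians(k["psi"])
x=np.array([np.cos(psi),np.sin(psi)]);y=np.array([-x[1],x[0]])
tc=lambda l:(np.array(l)-3.5)/8+[340,185]
P=lambda uv,z:pt("top",tc([uv]),z)[0,:2]
g=arm.read_tool_pos()[:2]
for z in(.033,.040):
    n,b,t,c=P((182,205),z),P((300,156),z),P((290,210),z),P((246,240),.069)
    print(z,"apex in grip frame",(n-g)@x,"back y",(b-g)@y,"tip",(t-g)@x,(t-g)@y,"leg(crown end)",(c-g)@x,(c-g)@y)
print("leg old",(leg-g)@x,(leg-g)@y)
```

```text
0.033 apex in grip frame 0.08066080507184387 back y -0.019098207925215563 tip 0.04030247684545558 0.0013928234103590964 leg(crown end) 0.06189481068963719 0.01836914429104831
0.04 apex in grip frame 0.0814038650515809 back y -0.01773779571155824 tip 0.04129066901390766 0.0026287752813545762 leg(crown end) 0.06189481068963719 0.01836914429104831
leg old 0.06377255388262151 0.017434051648119116
```

Run:
```python
from h import *
import json
psi=np.radians(json.load(open("k.json"))["psi"])
x=np.array([np.cos(psi),np.sin(psi)]);y=np.array([-x[1],x[0]])
p=arm.read_tool_pos();l0=np.array([51,10.5])
for w in [(44,9),(37,10),(31,12.5),(25,19),(22,28),(22,42)]:
    d=(l0-w)/1000
    arm.line_to([*(p[:2]+d[0]*x+d[1]*y),p[2]],velocity=.06)
    F=arm.read_ft_force();st(str(w))
    if np.hypot(F[0],F[1])>10:print("STOP");break
else:
    q=arm.read_tool_pos()
    arm.line_to([q[0],q[1],.13],velocity=.06);st("up")
    if abs(arm.read_ft_force()[2]+3.3)<2.5:
        arm.line_to([q[0],q[1],.24],velocity=.2);st("up2")
    a=snapshot("top");b=snapshot("scene")
    cv2.imwrite("pics/t7.png",np.vstack([cv2.resize(a[170:250,300:520],(770,280),interpolation=cv2.INTER_CUBIC),cv2.resize(b[120:230,290:500],(573,300),interpolation=cv2.INTER_CUBIC)[:,:,:].copy() if 0 else cv2.resize(b[140:220,290:510],(770,280),interpolation=cv2.INTER_CUBIC)]))
```

```text
(44, 9) t 28.65 p [0.5055 0.0823 0.097 ] open 0.6 F [-0.4 -1.  -2.5]
(37, 10) t 28.92 p [0.5068 0.0892 0.0973] open 0.596 F [-0.2  0.2 -3.4]
(31, 12.5) t 29.18 p [0.5092 0.0951 0.0973] open 0.596 F [-0.5 -0.8 -4. ]
(25, 19) t 29.48 p [0.5157 0.1011 0.0973] open 0.598 F [-0.5  0.7 -3.3]
(22, 28) t 29.78 p [0.5245 0.104  0.0972] open 0.599 F [ 0.4 -0.3 -4. ]
(22, 42) t 30.17 p [0.5383 0.1043 0.0972] open 0.599 F [-0.5 -0.2 -1.9]
up t 30.87 p [0.5381 0.1042 0.1301] open 0.596 F [-0.4  0.2 -2.8]
up2 t 31.57 p [0.5373 0.1039 0.2388] open 0.597 F [-0.6  0.3 -4.4]
```

View pics/t7.png

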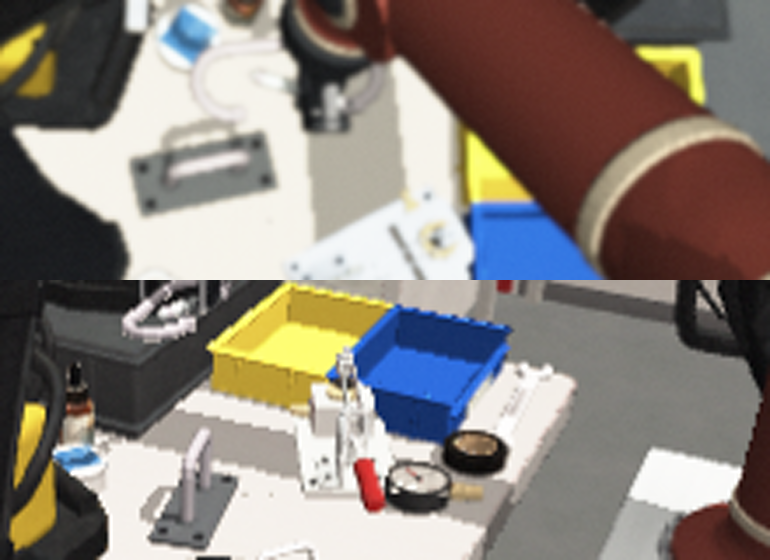

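The two are apart. Next, a fit of the bins from the first top picture by colour.

```bash
cat > bins.py <<'E'
from h import *
from scipy.optimize import minimize
img=cv2.imread("pics/top0.png");hsv=cv2.cvtColor(img,cv2.COLOR_BGR2HSV)
def corners(x,y,a):
    R=np.array([[np.cos(a),-np.sin(a)],[np.sin(a),np.cos(a)]])
    P=[]
    for sx in(-1,1):
        for sy in(-1,1):
            q=R@[sx*.063,sy*.098]+[x,y]
            for z in(0,.034 if sx<0 else .05):P.append([*q,z])
    return np.array(P)
def fit(lo,hi,x0):
    m=cv2.inRange(hsv,lo,hi);w=np.zeros_like(m);w[215:350,530:640]=255;m&=w
    m=cv2.morphologyEx(m,cv2.MORPH_CLOSE,np.ones((5,5)))
    M=cv2.resize(m,None,fx=3,fy=3)>127
    def cost(v):
        h=cv2.convexHull(np.float32(((proj("top",corners(*v))+.5)*1.25)*3-.5))
        r=np.zeros(M.shape,np.uint8);cv2.fillConvexPoly(r,np.int32(np.round(h*16)),1,shift=4)
        return 1-(M&(r>0)).sum()/(M|(r>0)).sum()
    s=minimize(cost,x0,method="Nelder-Mead",options=dict(initial_simplex=[x0,x0+[.01,0,0],x0+[0,.01,0],x0+[0,0,.05]]))
    return s.x,s.fun
if __name__=="__main__":
    print("blue",fit((100,120,40),(130,255,255),np.array([.385,-.155,0])))
    print("yellow",fit((20,120,80),(35,255,255),np.array([.5175,-.156,0])))
    for g in[(.385,-.17),(.385,-.18),(.39,-.175),(.395,-.175)]:
        for z in(.085,.24):print(g,z,arm.ik([*g,z],arm.read_eef_rot()) is not None)
E
python3 bins.py
```

```text
blue (array([ 0.38817456, -0.16266368,  0.0077916 ]), np.float64(0.040608236910936735))
yellow (array([ 0.52797429, -0.15898078, -0.00415571]), np.float64(0.0523772621598213))
(0.385, -0.17) 0.085 True
(0.385, -0.17) 0.24 True
(0.385, -0.18) 0.085 True
(0.385, -0.18) 0.24 True
(0.39, -0.175) 0.085 True
(0.39, -0.175) 0.24 True
(0.395, -0.175) 0.085 True
(0.395, -0.175) 0.24 True
```

Run:
```python
from h import *
q=down(360);g=[.389,-.173]
arm.line_to([.45,-.08,.24],velocity=.3)
arm.line_to([*g,.24],velocity=.25,ori=q);st("over")
arm.line_to([*g,.12],velocity=.15);st()
guard(g,.12,.084,.012,5);st("low")
arm.move_gripper(.84);arm.pause(.3);st("open")
arm.line_to([*g,.14],velocity=.1);st()
arm.line_to([*g,.24],velocity=.2)
arm.movep([.48,.12,.25],down(371.2));st()
a=snapshot("top")
b=snapshot("scene")
cv2.imwrite("pics/t8.png",np.vstack([cv2.resize(a[170:290,330:520],(713,450)),]))
cv2.imwrite("pics/raw8.png",a);cv2.imwrite("pics/raws8.png",b)
```

```text
over t 33.09 p [ 0.3899 -0.1721  0.2401] open 0.597 F [ 0.4 -0.4 -3.6]
 t 34.04 p [ 0.3898 -0.1727  0.1204] open 0.599 F [ 0.4  0.  -1.8]
low t 35.22 p [ 0.3888 -0.1729  0.0836] open 0.597 F [ 0.1 -0.3 -3.8]
open t 35.86 p [ 0.3891 -0.173   0.0841] open 0.837 F [ 0.  -0.7 -0.4]
 t 36.57 p [ 0.3887 -0.173   0.1398] open 0.838 F [-0.5 -0.8  0.1]
 t 38.39 p [0.4799 0.118  0.2493] open 0.841 F [ 0.9 -1.  -0.4]
```

View pics/t8.png

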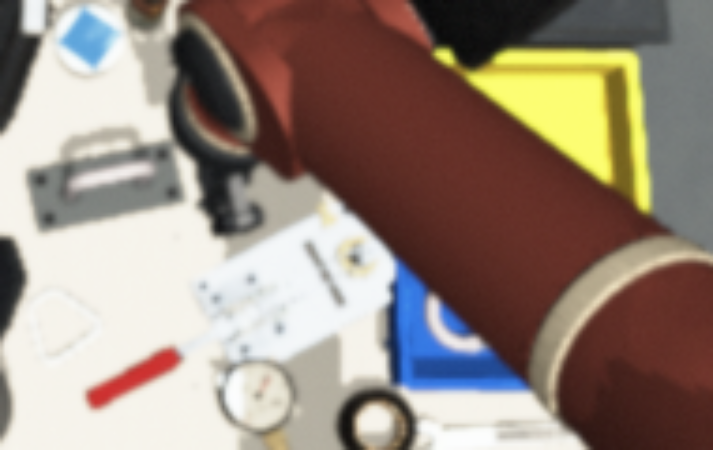

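The karabiner's nose bow shows inside the blue bin at about (455,320), and the plate's crown runs from (70,183) to (152,170). Now for the eye plate.

Run:
```python
from h import *
s=np.array([713/190,450/120])
c=pt("top",(np.array([(70,183),(152,170)])+.5)/s-.5+[330,170],.069)[:,:2];m=c.mean(0);u=c[0]-c[1];a=np.degrees(np.arctan2(u[1],u[0]));print(m,a)
m=(m+[.4822,.167])/2;a=(a+101.3)/2;print(m,a)
arm.move_gripper(.5)
arm.movep([*m,.2],down(a+270));arm.line_to([*m,.124],velocity=.12)
arm.move_gripper(0,effort=80);st("grip")
arm.line_to([*m,.25],velocity=.12);st("lift")
arm.line_to([.5,.02,.25],velocity=.2)
g=[.527,-.159]
arm.line_to([*g,.25],velocity=.2,ori=down(360));st("over")
arm.line_to([*g,.14],velocity=.12)
guard(g,.14,.1265,.003,4,.04);st("low")
arm.move_gripper(.35);arm.pause(.3);st("open")
arm.line_to([*g,.25],velocity=.15)
arm.movep([.35,.35,.35],down(371));arm.pause(.3);st()
a=snapshot("top");b=snapshot("scene")
A=cv2.resize(a[170:290,330:520],(640,404));B=cv2.resize(b[140:210,360:460],(280,196))
A[:196,360:640][:]=0;A=cv2.resize(a[175:285,420:520],(400,440),interpolation=cv2.INTER_CUBIC)
B=cv2.resize(b[135:200,330:440],(400,236),interpolation=cv2.INTER_CUBIC);C=cv2.resize(a[150:225,310:440],(400,204))
cv2.imwrite("pics/t9.png",np.hstack([A,np.vstack([B,C])]))
```

```text
[0.48061824 0.1678064 ] 99.58981433765138
[0.48140912 0.1674032 ] 100.4449071688257
grip t 40.46 p [0.4817 0.1676 0.1249] open 0.111 F [-1.1  0.1  6. ]
lift t 41.66 p [0.4808 0.1671 0.2491] open 0.109 F [ 1.   0.2 -5.5]
over t 43.61 p [ 0.527  -0.1565  0.2499] open 0.109 F [ 0.9  0.4 -4.5]
contact z 0.128
low t 45.67 p [ 0.5274 -0.159   0.129 ] open 0.109 F [-2.2  0.2  3.5]
open t 46.31 p [ 0.527 -0.159  0.128] open 0.35 F [ 0.2 -0.4  0. ]
 t 49.55 p [0.3504 0.3497 0.3499] open 0.352 F [ 0.6 -0.3 -0.3]
```

View pics/t9.png

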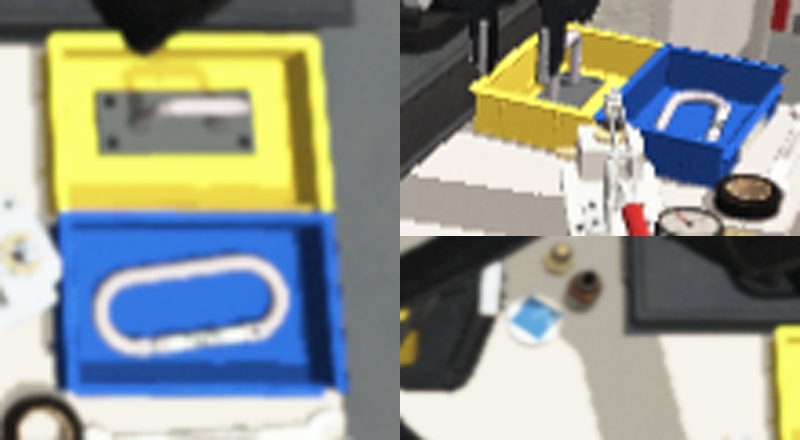

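The karabiner lies flat in the blue bin with its gate shut, at about (190,305). The plate stands flat in the yellow bin at about (175,120), and the tin, bottle and coupling are where they were.

```bash
python3 -c "
from station import ticket; print(ticket.finish_job())"
```

```text
the job is handed in; nothing more can be done
None
```

The karabiner is off the eye plate and lies in the blue bin with its gate shut; the eye plate stands upright in the yellow bin, the bench items look unmoved, and I handed in at about 50 s, with no verdict returned.

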